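# Load a bush into the slide of a reaming jig and hold it with the ratchet trigger clamp

## Task

Stand the small plain bush (the one without a flange) on the pulled-out slide of the reaming jig, close in front of its V block, and push the slide fully home under the guide plate. Then pump the clamp's trigger, and only the trigger, until the sprung pad presses the bush into the V with its spring about half compressed, never more than three quarters (the thin bush would go oval), and finish while still holding the trigger squeezed at that pressure. Leave the flanged bush and the roller where they are.

Things in the scene. Friction and masses are not known exactly. Their poses are not given: they have to be found in the camera images.
- jig: Reaming jig on a plywood board 25 mm thick (x -140..75, y -105..230 mm), fixed to the bench; place and yaw vary. Origin on the bench below the seated bush (slide home). x: the way the slide is pushed home (away from the robot); y: from V block to clamp (to the robot's left); z up. Grey base on the board up to z 37. Grey clamp cheeks: x -16..16, y 105..185, up to z 114 mm.
- guide (a point): Centre of the hole in the steel guide plate that hangs over the seated bush, on the plate's top (92 mm above the bench; underside 82, ring round the hole up to 96). The plate reaches, in jig axes, x -22..22, y -83..13 mm from here, on a column at y -84..-58. The bush cannot be loaded below it: only while the slide is out.
- slide (a joint): The jig's slide (its drawer), m: 0 = fully home against the stop, grows as it is pulled out towards the robot, up to 0.11; starts 0.085 to 0.105 out. It takes about 3 N to move and stays where it is left.
- nest (a point): On the slide's flat floor, 46 mm above the bench: where the centre of the bush's underside lies once it is seated in the V; moves with the slide. The V block (90 degree V open to jig +y, 22 mm high) fills x -24..24, y -38..-4 mm from here; the floor in front of it is free to y +44, x -50..34. Set the bush down about 10 mm to the +y side: the pad later pushes it into the V (both slippery).
- knob (a point): Centre of the slide's round black pull knob (22 mm in diameter, 63 to 84 mm above the bench, on a 10 mm stem), 64 mm on the robot's side of the nest point; moves with the slide.
- bush: The bush to be held: plain bronze tube without flange, outer diameter 28 mm, 26 mm high, about 70 g, standing upright on the bench. Origin: centre of its underside; z along its bore.
- flanged_bush: Larger brass bush with a flange at each end, 41 mm in diameter, 35 mm high, standing; to be left alone. Origin: centre of its underside.
- roller: Bright steel roller, 33 mm in diameter, 38 mm high, standing; to be left alone. Origin: centre of its underside.
- jaw (a joint): Advance of the clamp's rod, m: grows as it moves to jig -y, towards the V, up to 0.065; starts 0.004 to 0.018. At 0.043 the free pad touches a seated bush. The trigger's pawl drives its sawteeth (5 mm pitch). A friction brake (8 N) keeps it where it is between strokes, but when the trigger is let go a more strongly compressed pad pushes the rod back to about 3 or 4 mm of compression.
- rod: The clamp's toothed steel rod, 14 mm wide, 59 mm above the bench, with the pad at its front; to be moved with the trigger alone, not by hand. Origin: 25 mm above the jig's origin, shifted with the rod.
- pad: Flat sprung pad on the front end of the rod, 30 mm wide, 19 mm high, facing the V. Origin: 57 mm from the middle of its face, to jig -y and 34 mm down.
- pad_centre (a point): Centre of the pad's face, 59 mm above the bench; moves with the pad.
- nose (a joint): Compression of the pad's spring, m: 0 = free, 0.016 = squeezed right in; 1.5 N per mm (half, 0.008 = 12 N). A full trigger stroke can press in too far, so the last one must be a part stroke. The pad's bright round stem sinks into the dark sleeve on the rod; the dark ring mark on the stem reaches the sleeve's mouth at half.
- trigger (a joint): Trigger angle, rad: 0 = let out, 0.467 = stop; upright near 0.23. A spring lets it out again (2 to 6 N at the swell; up to 20 N to squeeze it under load). The pawl moves 28 mm per rad, 13 mm in a full stroke, and takes the rod along once it has caught a tooth: up to 5 mm of a stroke is idle, full strokes advance the free rod 10 mm each. It catches anew after each return.
- lever: The trigger's upright lever, 20 mm wide (jig x), from its pivot (102.5 mm above the bench, jig y 135 mm) up to about 177 mm above the bench; stands on the -y side of the handle and swings towards it when squeezed. Origin on the pivot, z up along the lever.
- lever_front (a point): Front (jig -y side) of the rubber finger swell on the lever, 58 mm above the pivot, about 160 mm above the bench: the place to press. Moves 58 mm per rad, 27 mm in a full stroke, in jig +y.
- handle (a point): Centre of the fixed upright rubber handle behind the trigger, 160 mm above the bench: 26 mm wide (jig x), 15 mm thick (jig y), top at 180 mm. From its rear face to the front of the swell: 60 mm with the trigger let out, 33 mm fully squeezed. Take both between the fingers from above, closing along jig y. The handle does not give: only the lever moves.

How it is judged:
By the outcome, as a careful person would: the job done as asked, in the order asked, and still so for the second after the job is handed in, while the arm keeps its last pose, push and grip.
It also fails if it takes over 67 s, if anything falls off the work surface, if the arm or the gripper's body presses on something with over 40 N, if the wrist force passes 120 N, or if a joint passes its speed limit or range.

## Robot

A 7-joint arm with a two-finger parallel gripper is mounted at the origin on a cart in front of the work surface, level with it; the furniture and walls round the work are solid. World frame = base frame: x ahead of the robot, y to its left, z up, the work surface at z = 0. Lengths are in mm, angles in rad, forces in N, time in s.
With the tool pointing down it reaches from about 425 to 1025 mm from the base axis. Payload 9.4 kg.
Tool frame: the origin (TCP) lies at the very end of the fingers, on their centre line; the grasp point (between the pads) lies 19 mm behind it; z points along the fingers, y is the line along which they close (so a half turn about z gives the same grasp; the last joint's range is limited). The gripper opens to 93 mm and grips with 3 to 60 N. Pads are 15 mm wide; open, the fingers measure 128 mm over their backs; the gripper's body (75 mm by 188 mm) begins 65 mm behind the grasp point.
Start: joints at [-0.077, 0.599, -0.003, 1.599, 0.002, 0.943, -0.08], TCP at [724.999, -0.008, 218.618] pointing down, gripper open.
Joint ranges: [-2.57, 2.57], [-0.35, 1.97], [-1.29, 1.29], [0.11, 2.56], [-1.05, 4.19], [0.11, 1.86], [-2.63, 2.63]. Speed limits (rad/s): [2.22, 2.22, 3.01, 3.01, 3.14, 3.14, 3.14].

## Interface

Orientations are given as a unit quaternion [x, y, z, w].
In Python, from plant import robot gives the robot as it stands.
- The arm moves only by the shell command python3 -m crank 'ROWS' [OPENING] [FORCE]. ROWS is a JSON object of lists of equal length, an entry for each row: "translation": the shift along the tool's x, y, z as a fraction of full scale, a list of three; "twist": the turn about the tool's z as a fraction of full scale. A call has 1 to 5 rows; each row shifts and turns the commanded pose from where the row before left it, along the tool's axes as they then stand; what a row does not reach is not made up. Full scale, the value 1, is 0.06 m for a shift and 0.1 rad for a turn. A row lasts 1/8 s, in which the tool goes at most 62.5 mm and 10.7 degrees, less where a joint would pass 70% of its speed; a pose out of reach is approached as far as the arm can. A call with a number of a shift or a turn outside -1 to 1 is refused whole. A call with a gripper value outside its range is refused whole. OPENING is the closure, from -1 (fully open) to 1 (shut), set as the call begins (- or left out, the last holds). The fingers move at their own pace and stop on an object; FORCE is the grip in N (left out, the last holds). Time passes only in rows, so rows that do not move let the fingers close. It gives the time, the measured TCP pose, the force, the opening and the grip force at its end, in the units of the state.
- robot.read_state(): the state, without advancing time (a new reading comes with each control period).
- robot.snapshot(name): name is "scene" or "side" or "wrist"; returns the picture (400x640x3 uint8, blue, green, red); there is no depth.
- robot.camera_params(name): a dict with "K" (3x3 intrinsics, pixels), "eye" and "rotation" of the camera in the world; the wrist camera has in their place "T_tool_cam" (4x4, takes a point from camera to tool coordinates, whose origin is the TCP and whose axes are the flange's). Camera axes: x right, y up, looking along -z (the intrinsics and any distortion apply to the point x, -y, -z); pixel columns grow to the right and rows downward; lengths in mm; the calibration is good to about 2 mm. A picture is of the moment at which its call begins: read the wrist's pose just before it. camera_params takes no time and is no camera call.
- robot.sign_off(): hands the job in; it is judged then, once.
Trained networks look in the newest picture that a camera, given by its name, has taken for a name from the list of things; names that differ only in an ending like _2 or _b are one class to them, and where a whole thing is asked for, a point or a joint stands for the part that bears it (a point fixed in the world has none). Each returns a list of dicts, best first, with "conf" (0 to 1); they miss things now and then, are a little off and sometimes report something else, mostly with a low value. They report only what shows in the picture. A call takes as long as a camera call.
- robot.find_in(camera, target): "centre" ([column, row] in pixels, amid what is visible of it).
- robot.cut_out(camera, target): "mask" (400x640 bool, what is visible of it) and "centre" ([column, row] in pixels, amid what is visible of it).
- robot.landmark_of(camera, target): "centre" ([column, row] in pixels: a listed point, or the origin of a listed thing).
The state is a dict: "time": time; "q": joint angles; "qd": joint speeds; "effort": joint torques, N m; "ee_pos": TCP position; "ee_rot": TCP orientation; "contact_force": force on the tool from outside, world axes, zero at the start; "moment": the same for the moment, N m; "grip_width": opening from 0.0 (shut) to 1.0 (fully open); "finger_force": force on a finger pad.
Only numpy, scipy, OpenCV 4.12 (cv2) and the standard library are available. Lean on these libraries where they do the work, as an engineer would, in place of code of your own. Each camera call takes 0.05 s, during which the arm holds its last target. There are 200 camera calls.

## Working session

There is one attempt and no reset: what is moved stays moved. The work goes in short steps, Python scripts to look and compute and a shell command to move; the robot and the scene stay as the last step left them, time stands still between calls to the robot, and variables do not carry over. Pictures are saved under pics/ and viewed, at most 10 in all, crops included, and the job is handed in when it is done.

```bash
ls; mkdir -p pics
cat > h.py <<'E'
import numpy as np, cv2
from scipy.spatial.transform import Rotation as R
from plant import robot
def cam(name, st=None):
    p=robot.camera_params(name); K=np.array(p["K"])
    if "eye" in p: return K,np.array(p["eye"],float),np.array(p["rotation"],float),p
    st=st or robot.read_state(); T=np.array(p["T_tool_cam"]); Rt=R.from_quat(st["ee_rot"]).as_matrix()
    return K,Rt@T[:3,3]+np.array(st["ee_pos"]),Rt@T[:3,:3],p
def ray(name,px,st=None):
    K,e,Rm,p=cam(name,st); d=np.array(p.get("distortion",p.get("dist",np.zeros(5))),float)
    u=cv2.undistortPoints(np.array([[px]],float),K,d)[0,0]
    return e,Rm@np.array([u[0],-u[1],-1.])
def onz(name,px,z,st=None):
    e,v=ray(name,px,st); return e+v*(z-e[2])/v[2]
def tri(obs):
    A=np.zeros((3,3));b=np.zeros(3)
    for e,v in obs:
        v=v/np.linalg.norm(v);P=np.eye(3)-np.outer(v,v);A+=P;b+=P@e
    return np.linalg.solve(A,b)
E
python3 - <<'E'
from h import *
for c in("scene","side","wrist"):
    im=robot.snapshot(c); cv2.imwrite(f"pics/{c}0.png",im)
    p=robot.camera_params(c); print(c,{k:np.round(np.array(v),3).tolist() for k,v in p.items()})
    for t,z in(("guide",92),("knob",73.5),("nest",46),("handle",160),("lever_front",160),("bush",0),("flanged_bush",0),("roller",0),("pad_centre",59),("jig",0)):
        print(c,t,[(np.round(d["centre"]).tolist(),round(d["conf"],2),np.round(onz(c,d["centre"],z)).tolist()) for d in robot.landmark_of(c,t)[:2]])
print(robot.read_state())
E
```

```text
pics
scene {'K': [[497.798, 0.0, 314.304], [0.0, 497.798, 197.009], [0.0, 0.0, 1.0]], 'eye': [50.84, -847.749, 794.389], 'rotation': [0.438, -0.13, -0.265, 0.849]}Traceback (most recent call last):
  File "<stdin>", line 6, in <module>
  File "h.py", line 14, in onz
    e,v=ray(name,px,st); return e+v*(z-e[2])/v[2]
        ~~~^^^^^^^^^^^^
  File "h.py", line 12, in ray
    return e,Rm@np.array([u[0],-u[1],-1.])
             ~~^~~~~~~~~~~~~~~~~~~~~~~~~~~
ValueError: matmul: Input operand 1 has a mismatch in its core dimension 0, with gufunc signature (n?,k),(k,m?)->(n?,m?) (size 3 is different from 4)
```

Rotation is a quaternion.

```bash
sed -i 's/np.array(p\["rotation"\],float),p/R.from_quat(p["rotation"]).as_matrix(),p/' h.py
python3 - <<'E'
from h import *
for c in("scene","side","wrist"):
    im=robot.snapshot(c); cv2.imwrite(f"pics/{c}0.png",im)
    p=robot.camera_params(c); print(c,{k:np.round(np.array(v),3).tolist() for k,v in p.items()})
    for t,z in(("guide",92),("knob",73.5),("nest",46),("handle",160),("lever_front",160),("bush",0),("flanged_bush",0),("roller",0),("pad_centre",59),("jig",0)):
        print(c,t,[(np.round(d["centre"]).tolist(),round(d["conf"],2),np.round(onz(c,d["centre"],z)).tolist()) for d in robot.landmark_of(c,t)[:2]])
print(robot.read_state())
a=[cv2.imread(f"pics/{c}0.png") for c in("scene","side")]
cv2.imwrite("pics/a.png",cv2.resize(np.vstack(a),(480,600)))
E
```

```text
scene {'K': [[497.798, 0.0, 314.304], [0.0, 497.798, 197.009], [0.0, 0.0, 1.0]], 'eye': [50.84, -847.749, 794.389], 'rotation': [0.438, -0.13, -0.265, 0.849]}
scene guide [([330.0, 191.0], 0.68, [644.0, -35.0, 92.0])]
scene knob [([278.0, 220.0], 0.88, [491.0, -37.0, 74.0]), ([298.0, 151.0], 0.53, [703.0, 202.0, 74.0])]
scene nest [([300.0, 219.0], 0.62, [554.0, -36.0, 46.0])]
scene handle [([290.0, 140.0], 0.66, [638.0, 137.0, 160.0]), ([280.0, 221.0], 0.41, [440.0, -142.0, 160.0])]
scene lever_front [([300.0, 147.0], 0.55, [640.0, 90.0, 160.0])]
scene bush [([364.0, 333.0], 0.54, [488.0, -366.0, 0.0]), ([297.0, 146.0], 0.21, [784.0, 336.0, 0.0])]
scene flanged_bush [([361.0, 296.0], 0.67, [545.0, -286.0, 0.0])]
scene roller [([317.0, 314.0], 0.75, [440.0, -272.0, 0.0])]
scene pad_centre [([320.0, 194.0], 0.53, [644.0, 10.0, 59.0])]
scene jig [([328.0, 220.0], 0.97, [641.0, -32.0, 0.0])]
side {'K': [[462.238, 0.0, 324.502], [0.0, 462.238, 199.923], [0.0, 0.0, 1.0]], 'eye': [168.953, -922.42, 660.715], 'rotation': [0.483, -0.111, -0.189, 0.848]}
side guide [([347.0, 187.0], 0.87, [66
[... 1386 characters left out ...]
, 'q': array([-0.07672221,  0.59933034, -0.00250159,  1.59937585,  0.00177038,
        0.94289086, -0.07981478]), 'qd': array([-0.00095818,  0.00083495,  0.00022436, -0.00018057, -0.0015765 ,
        0.00272977,  0.00017205]), 'effort': array([ 2.06803423e-03, -7.64813304e+01,  1.49673957e+00, -2.52700925e+01,
       -5.23815968e-02,  1.04623465e-02, -7.90255807e-07]), 'ee_pos': array([7.25014248e+02, 1.87345546e-02, 2.18604410e+02]), 'ee_rot': array([ 7.07102171e-01,  7.07111391e-01, -7.84059657e-06,  7.49221002e-06]), 'contact_force': array([0.04044146, 0.18324887, 0.39014285]), 'moment': array([ 0.02238598, -0.01474266, -0.00306189]), 'finger_force': 0.0, 'grip_width': 0.9983521741354764}
```

View pics/scene0.png

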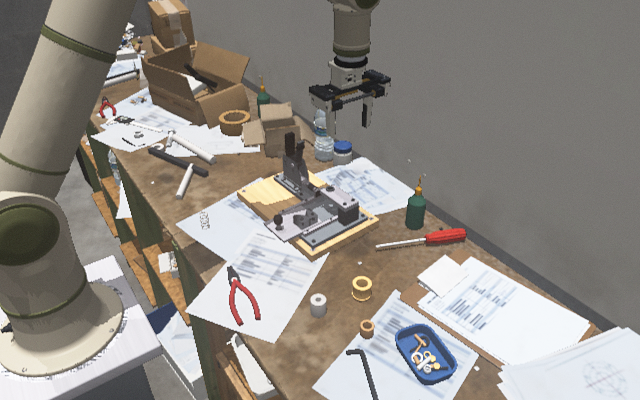

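View pics/side0.png

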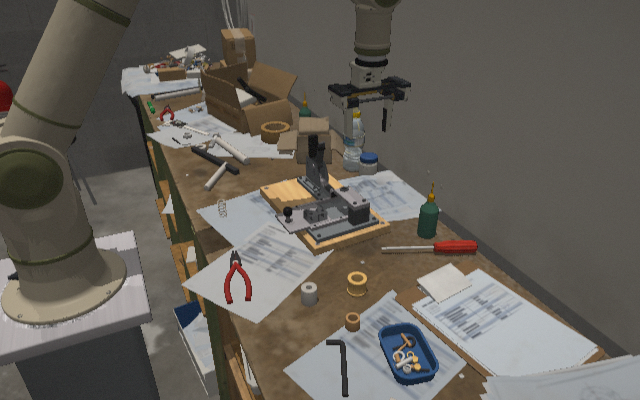

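Scene: jig near (310,205), plain bush at (366,328), flanged bush (362,288), roller (317,305). The side picture agrees (bush at 352,322). The networks fit this: bush ≈ (488,-374), guide ≈ (652,-27), jig yaw ≈ 0.06. Setting out above the bush.

```bash
python3 -m crank '{"translation":[[-0.62,-0.4,0],[-0.62,-0.4,0],[-0.62,-0.4,0],[-0.62,-0.4,0],[-0.62,-0.4,0]],"twist":[0,0,0,0,0]}' -0.3 20
python3 -m crank '{"translation":[[-0.62,-0.4,0.3],[-0.62,-0.4,0.3],[-0.62,-0.4,0.3],[-0.62,-0.4,0.3],[-0.62,-0.4,0.3]],"twist":[0,0,0,0,-0.6]}'
python3 -m crank '{"translation":[[0,0,0],[0,0,0]],"twist":[0,0]}'
python3 - <<'E'
from h import *
st=robot.read_state(); im=robot.snapshot("wrist"); cv2.imwrite("pics/w1.png",im)
for t in("bush","flanged_bush","roller"):
    print(t,[(np.round(d["centre"]).tolist(),round(d["conf"],2),np.round(onz("wrist",d["centre"],0,st),1).tolist()) for d in robot.landmark_of("wrist",t)[:2]])
d=robot.cut_out("wrist","bush")
if d: print(d[0]["conf"],d[0]["centre"],onz("wrist",d[0]["centre"],13,st))
E
```

```text
time: 2.38
ee_pos: [604.2, -187.2, 218.8]
ee_rot: [0.707, 0.707, 0.0, 0.0]
contact_force: [-0.1, -0.1, 0.2]
grip_width: 0.653
finger_force: 0.0
time: 3.0
ee_pos: [484.4, -373.2, 128.3]
ee_rot: [0.685, 0.728, 0.0, 0.0]
contact_force: [1.0, 0.2, -0.4]
grip_width: 0.648
finger_force: 0.0
time: 3.25
ee_pos: [485.4, -371.8, 128.7]
ee_rot: [0.686, 0.728, 0.0, 0.0]
contact_force: [0.3, 0.9, 0.8]
grip_width: 0.652
finger_force: 0.0
bush [([325.0, 191.0], 0.75, [489.3, -370.3, 0.0])]
flanged_bush [([395.0, 109.0], 0.88, [553.8, -281.2, 0.0])]
roller [([286.0, 86.0], 0.59, [444.4, -266.5, 0.0])]
0.87 [325.3, 196.4] [ 489.39361231 -372.58223099   13.        ]
```

View pics/w1.png

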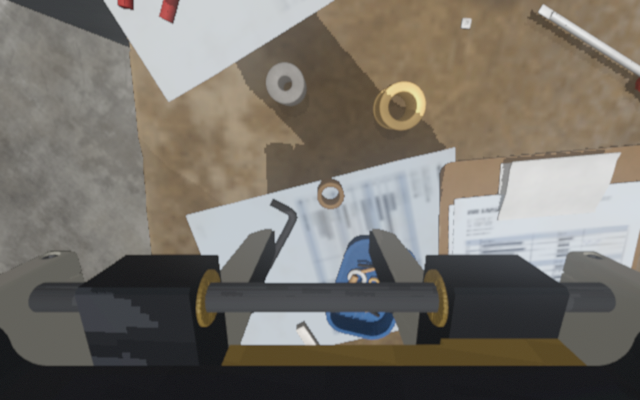

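Bush at (330,193), between fingers; an Allen key at (285,205) is close on the left, so I narrow the opening to 44 mm before descending.

```bash
python3 -m crank '{"translation":[[0,0.07,0.5],[0,0,0.5],[0,0,0.5],[0,0,0.5],[0,0,0.08]],"twist":[0,0,0,0,0]}' 0.05 20
python3 -m crank '{"translation":[[0,0,0],[0,0,0],[0,0,0]],"twist":[0,0,0]}' 0.9 20
python3 -m crank '{"translation":[[0,0,-0.3],[0,0,-0.6],[0,0,-0.8],[0,0,-0.8]],"twist":[0,0,0,0]}'
```

```text
time: 4.12
ee_pos: [488.8, -370.6, 2.3]
ee_rot: [0.685, 0.728, -0.0, -0.001]
contact_force: [-1.1, 0.7, 0.4]
grip_width: 0.475
finger_force: 0.0
time: 4.5
ee_pos: [489.9, -372.1, 5.0]
ee_rot: [0.686, 0.728, 0.0, 0.001]
contact_force: [0.0, 0.4, 3.1]
grip_width: 0.293
finger_force: 20.0
time: 5.0
ee_pos: [488.8, -371.7, 156.6]
ee_rot: [0.686, 0.728, 0.0, 0.0]
contact_force: [1.1, 0.1, -1.4]
grip_width: 0.296
finger_force: 19.9
```

```bash
python3 -m crank '{"translation":[[0.8,0.22,0],[0.8,0.22,0],[0.8,0.22,0],[0.8,0.22,0],[0.8,0.22,0]],"twist":[0,0,0,0,0]}'
python3 -m crank '{"translation":[[0.8,0.22,0],[0.8,0.22,0],[0.15,0,0],[0,0,0],[0,0,0]],"twist":[0,0,0,0,0]}'
python3 - <<'E'
from h import *
st=robot.read_state(); im=robot.snapshot("wrist"); cv2.imwrite("pics/w2.png",im)
P={}
for t,z in(("guide",92),("knob",73.5),("nest",46),("handle",160),("lever_front",160),("pad_centre",59),("jig",0)):
  r={}
  for c in("wrist","scene","side"):
    if c!="wrist": robot.snapshot(c)
    else: robot.snapshot(c)
    L=robot.landmark_of(c,t)
    print(t,c,[(np.round(d["centre"]).tolist(),round(d["conf"],2),np.round(onz(c,d["centre"],z,st if c=="wrist" else None),1).tolist()) for d in L[:1]])
E
```

```text
time: 5.62
ee_pos: [540.8, -126.8, 155.3]
ee_rot: [0.686, 0.728, 0.0, 0.001]
contact_force: [0.7, 0.8, -0.9]
grip_width: 0.293
finger_force: 19.9
time: 6.25
ee_pos: [560.4, -23.7, 154.3]
ee_rot: [0.686, 0.727, -0.0, 0.0]
contact_force: [0.0, -0.0, -0.7]
grip_width: 0.292
finger_force: 19.9
guide wrist [([424.0, 220.0], 0.58, [649.3, -26.9, 92.0])]
guide scene [([331.0, 190.0], 0.79, [650.5, -31.8, 92.0])]
guide side [([346.0, 189.0], 0.85, [656.1, -27.8, 92.0])]
knob wrist [([250.0, 215.0], 0.77, [494.2, -36.8, 73.5])]
knob scene [([277.0, 220.0], 0.72, [489.2, -38.7, 73.5])]
knob side [([284.0, 212.0], 0.75, [485.9, -32.5, 73.5])]
nest wrist [([317.0, 208.0], 0.75, [556.6, -35.7, 46.0])]
nest scene [([301.0, 219.0], 0.6, [554.5, -37.8, 46.0])]
nest side [([312.0, 210.0], 0.92, [566.7, -14.5, 46.0])]
handle wrist [([425.0, 224.0], 0.65, [622.2, -6.3, 160.0])]
handle scene [([298.0, 164.0], 0.59, [589.4, 24.2, 160.0])]
handle side [([313.0, 138.0], 0.83, [649.7, 160.0, 160.0])]
lever_front wrist [([491.0, 63.0], 0.71, [642.7, 84.4, 160.0])]
lever_front scene [([301.0, 148.0], 0.5, [636.4, 82.7, 160.0])]
lever_front side []
pad_centre wrist [([417.0, 170.0], 0.58, [648.5, 11.0, 59.0])]
pad_centre scene [([316.0, 194.0], 0.47, [636.0, 12.5, 59.0])]
pad_centre side [([334.0, 197.0], 0.46, [638.1, 1.0, 59.0])]
jig wrist [([398.0, 196.0], 0.75, [651.7, -29.4, 0.0])]
jig scene [([330.0, 222.0], 0.97, [641.9, -39.0, 0.0])]
jig side [([342.0, 218.0], 0.83, [653.2, -14.1, 0.0])]
```

View pics/w2.png

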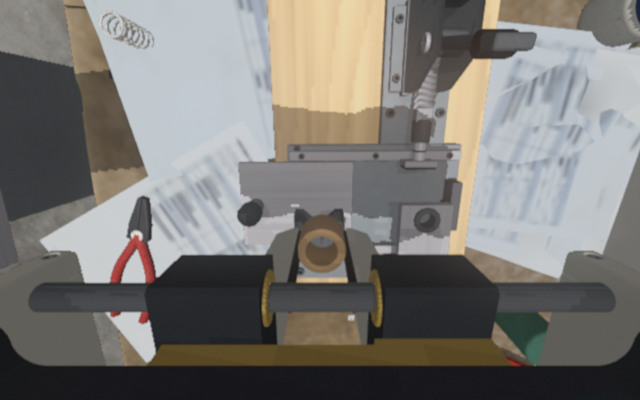

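Knob (250,213), guide hole (427,219), V block just behind the held bush (322,215); slide edges parallel to the tool. Nest ≈ (557.5,-32.5), so the target is ≈ (557,-20.5).

```bash
python3 -m crank '{"translation":[[0.06,-0.05,0.4],[0,0,0.5],[0,0,0.3],[0,0,0],[0,0,0]],"twist":[0,0,0,0,0]}'
python3 - <<'E'
from h import *
st=robot.read_state(); im=robot.snapshot("wrist"); cv2.imwrite("pics/w3.png",cv2.resize(im[130:330,200:500],None,fx=2,fy=2))
for t,z in(("guide",92),("knob",73.5),("nest",46),("pad_centre",59)):
    L=robot.landmark_of("wrist",t)
    print(t,[(np.round(d["centre"]).tolist(),round(d["conf"],2),np.round(onz("wrist",d["centre"],z,st),1).tolist()) for d in L[:1]])
E
```

```text
time: 9.02
ee_pos: [557.9, -18.5, 82.4]
ee_rot: [0.686, 0.728, 0.0, 0.0]
contact_force: [-0.6, 0.0, -0.2]
grip_width: 0.291
finger_force: 19.9
guide [([470.0, 269.0], 0.57, [650.8, -27.3, 92.0])]
knob [([226.0, 251.0], 0.63, [493.4, -33.3, 73.5])]
nest [([318.0, 240.0], 0.67, [555.7, -33.7, 46.0])]
pad_centre [([453.0, 192.0], 0.86, [647.4, 13.5, 59.0])]
```

View pics/w3.png

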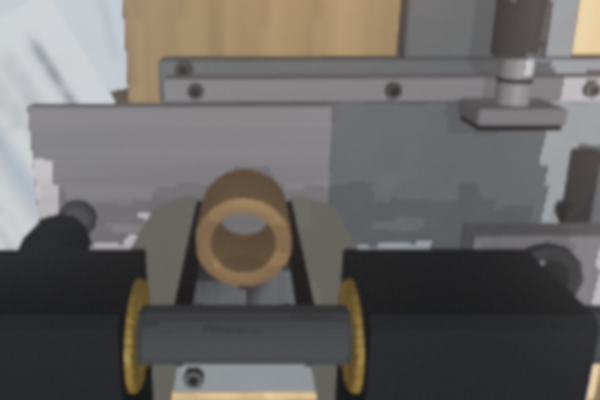

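```bash
python3 -m crank '{"translation":[[-0.04,0,0.25],[0,0,0.2],[0,0,0.05],[0,0,0]],"twist":[0,0,0,0]}'
```

```text
time: 9.78
ee_pos: [557.3, -20.8, 51.2]
ee_rot: [0.686, 0.728, -0.0, -0.0]
contact_force: [0.4, -0.8, -0.5]
grip_width: 0.293
finger_force: 20.0
```

```bash
python3 -m crank '{"translation":[[0,0,0.025],[0,0,0]],"twist":[0,0]}'; python3 -m crank '{"translation":[[0,0,0.02],[0,0,0]],"twist":[0,0]}'
```

```text
time: 10.02
ee_pos: [557.8, -20.8, 50.7]
ee_rot: [0.686, 0.728, 0.0, 0.0]
contact_force: [-0.9, 0.8, 6.0]
grip_width: 0.293
finger_force: 20.0
time: 10.28
ee_pos: [558.7, -20.7, 50.5]
ee_rot: [0.686, 0.728, 0.001, 0.001]
contact_force: [-1.4, 0.3, 16.1]
grip_width: 0.289
finger_force: 20.1
```

Bush stands on the floor (contact 16 N). Release, lift, go over the knob and quarter-turn.

```bash
python3 -m crank '{"translation":[[0,0,-0.04],[0,0,0],[0,0,0]],"twist":[0,0,0]}' 0.1 20
python3 -m crank '{"translation":[[0,0,-0.3],[0,0,-0.7],[0,0,-0.8],[-0.09,-0.55,0],[-0.09,-0.55,0]],"twist":[0,0,0,0,0]}'
python3 -m crank '{"translation":[[0,0,0],[0,0,0],[0,0,0],[0,0,0],[0,0,0]],"twist":[-1,-1,-1,-1,-1]}' -0.3
python3 -m crank '{"translation":[[0,0,0],[0,0,0],[0,0,0],[0,0,0],[0,0,0]],"twist":[-1,-1,-1,-1,-1]}'
python3 -m crank '{"translation":[[0,0,0],[0,0,0],[0,0,0],[0,0,0],[0,0,0]],"twist":[-1,-1,-1,-1,-1]}'
python3 -m crank '{"translation":[[0,0,0],[0,0,0]],"twist":[-0.7,0]}'
python3 - <<'E'
from h import *
st=robot.read_state(); im=robot.snapshot("wrist"); cv2.imwrite("pics/w4.png",im)
print(R.from_quat(st["ee_rot"]).as_matrix().round(3).tolist(),st["q"])
for t,z in(("guide",92),("knob",73.5),("nest",46),("bush",46),("handle",160),("lever_front",160)):
    L=robot.landmark_of("wrist",t)
    print(t,[(np.round(d["centre"]).tolist(),round(d["conf"],2),np.round(onz("wrist",d["centre"],z,st),1).tolist()) for d in L[:1]])
E
```

```text
time: 10.65
ee_pos: [557.6, -20.8, 51.3]
ee_rot: [0.686, 0.728, -0.0, -0.0]
contact_force: [-1.0, -0.2, -1.0]
grip_width: 0.447
finger_force: 0.0
time: 11.28
ee_pos: [491.8, -35.7, 159.9]
ee_rot: [0.685, 0.728, 0.0, 0.0]
contact_force: [0.3, 0.1, 0.4]
grip_width: 0.45
finger_force: 0.0
time: 11.9
ee_pos: [492.3, -35.6, 159.3]
ee_rot: [0.483, 0.876, -0.0, -0.0]
contact_force: [-0.2, 0.7, 0.4]
grip_width: 0.65
finger_force: 0.0
time: 12.52
ee_pos: [492.3, -35.6, 159.3]
ee_rot: [0.251, 0.968, -0.0, -0.0]
contact_force: [0.3, 0.4, 0.4]
grip_width: 0.65
finger_force: 0.0
time: 13.15
ee_pos: [492.3, -35.6, 159.3]
ee_rot: [0.004, 1.0, 0.0, -0.0]
contact_force: [-0.1, 0.1, 0.5]
grip_width: 0.649
finger_force: 0.0
time: 13.4
ee_pos: [492.3, -35.7, 159.3]
ee_rot: [-0.029, 1.0, 0.0, -0.0]
contact_force: [-0.4, 0.0, -0.6]
grip_width: 0.647
finger_force: 0.0
[[-0.998, -0.058, -0.0], [-0.058, 0.998, 0.0], [0.0, 0.0, -1.0]] [ 0.30277789  0.44733413 -0.46921441  2.15860488  0.34907591  0.60796229
  1.2129015 ]
guide [([322.0, 357.0], 0.8, [650.7, -25.9, 92.0])]
knob [([319.0, 203.0], 0.75, [491.9, -38.0, 73.5])]
nest [([325.0, 257.0], 0.91, [561.5, -28.4, 46.0])]
bush [([332.0, 254.0], 0.62, [557.4, -20.5, 46.0])]
handle [([323.0, 357.0], 0.56, [582.1, -29.9, 160.0])]
lever_front [([116.0, 134.0], 0.34, [431.7, -157.3, 160.0])]
```

View pics/w4.png

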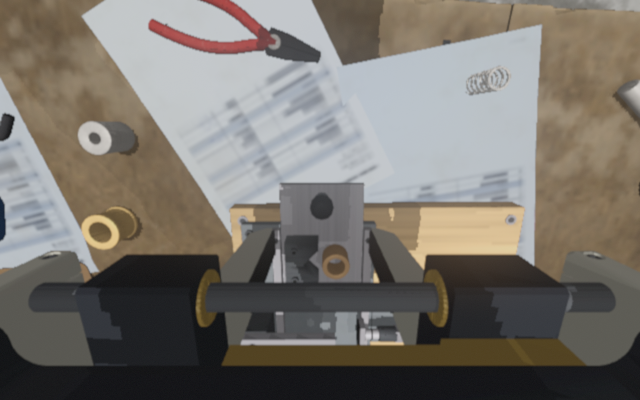

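Bush stands at (332,262) in front of the V (V block at left, 300,255); knob at (321,207). Descend, grip knob, push home.

```bash
python3 -m crank '{"translation":[[0,0,0.5],[0,0,0.6],[0,0,0.6],[0,0,0]],"twist":[0,0,0,0]}'
python3 -m crank '{"translation":[[0,0,0],[0,0,0],[0,0,0]],"twist":[0,0,0]}' 0.9 15
python3 -m crank '{"translation":[[-0.15,0,0],[-0.3,0,0],[-0.3,0,0],[-0.3,0,0],[-0.3,0,0]],"twist":[0,0,0,0,0]}'
```

```text
time: 14.25
ee_pos: [491.2, -35.2, 55.9]
ee_rot: [-0.03, 1.0, -0.0, -0.002]
contact_force: [0.2, 0.2, 0.0]
grip_width: 0.653
finger_force: 0.0
time: 14.62
ee_pos: [493.0, -35.8, 58.5]
ee_rot: [-0.029, 1.0, -0.0, 0.001]
contact_force: [-0.6, 0.4, -0.4]
grip_width: 0.377
finger_force: 0.0
time: 15.25
ee_pos: [572.9, -31.4, 57.4]
ee_rot: [-0.029, 1.0, -0.0, -0.001]
contact_force: [-3.2, -0.8, 0.4]
grip_width: 0.048
finger_force: 1.8
```

Run:
```python
from h import *
st=robot.read_state(); print(st["ee_pos"],st["contact_force"],st["grip_width"],st["finger_force"])
im=robot.snapshot("wrist"); cv2.imwrite("pics/w5.png",cv2.resize(im[150:350,180:480],None,fx=2,fy=2))
for t,z in(("guide",92),("knob",73.5),("nest",46),("bush",46)):
    L=robot.landmark_of("wrist",t)
    print(t,[(np.round(d["centre"]).tolist(),round(d["conf"],2),np.round(onz("wrist",d["centre"],z,st),1).tolist()) for d in L[:1]])
```

```text
[572.86685802 -31.41819105  57.37889214] [-3.177995   -0.81057775  0.37290517] 0.048094194493867565 1.7842689156532288
guide []
knob [([323.0, 200.0], 0.91, [540.8, -32.5, 73.5])]
nest [([322.0, 280.0], 0.72, [607.5, -29.3, 46.0])]
bush []
```

View pics/w5.png

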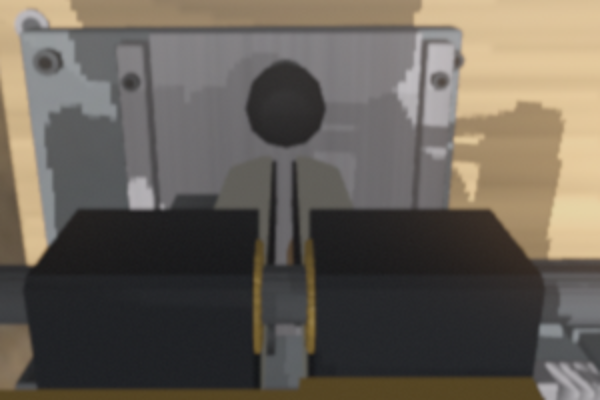

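The fingers did not close in time and slipped past the knob (knob at (285,100) in the crop, behind the fingers); the slide has come about half way. Lift, go behind the knob with shut fingers and push it.

```bash
python3 -m crank '{"translation":[[0,0,-0.4],[0,0,-0.5],[0.5,0,0],[0.5,0,0],[0.13,0,0]],"twist":[0,0,0,0,0]}' 1 15
python3 - <<'E'
from h import *
st=robot.read_state(); print(st["ee_pos"],st["contact_force"],st["grip_width"],st["finger_force"])
im=robot.snapshot("wrist"); cv2.imwrite("pics/w6.png",cv2.resize(im[150:350,180:480],None,fx=2,fy=2))
for t,z in(("guide",92),("knob",73.5),("nest",46),("bush",46)):
    L=robot.landmark_of("wrist",t)
    print(t,[(np.round(d["centre"]).tolist(),round(d["conf"],2),np.round(onz("wrist",d["centre"],z,st),1).tolist()) for d in L[:1]])
for c in("scene","side"):
  robot.snapshot(c)
  for t,z in(("knob",73.5),("bush",46),("nest",46)):
    L=robot.landmark_of(c,t)
    print(c,t,[(np.round(d["centre"]).tolist(),round(d["conf"],2),np.round(onz(c,d["centre"],z,st),1).tolist()) for d in L[:1]])
E
```

```text
time: 16.12
ee_pos: [503.5, -35.1, 111.8]
ee_rot: [-0.03, 1.0, -0.0, -0.001]
contact_force: [-0.1, -0.2, -0.9]
grip_width: 0.004
finger_force: 0.0
[503.51841172 -35.14651518 111.8182484 ] [-0.05183517 -0.23589084 -0.94806307] 0.004084176172484809 0.0
guide []
knob []
nest [([322.0, 318.0], 0.6, [613.4, -28.2, 46.0])]
bush [([333.0, 314.0], 0.5, [608.4, -18.1, 46.0])]
scene knob [([297.0, 211.0], 0.77, [545.7, -35.6, 73.5])]
scene bush [([315.0, 206.0], 0.54, [612.8, -14.7, 46.0])]
scene nest [([317.0, 211.0], 0.92, [606.4, -31.1, 46.0])]
side knob [([308.0, 206.0], 0.88, [549.4, -32.3, 73.5])]
side bush [([326.0, 207.0], 0.59, [605.3, -16.3, 46.0])]
side nest [([331.0, 207.0], 0.7, [619.1, -21.0, 46.0])]
```

View pics/w6.png

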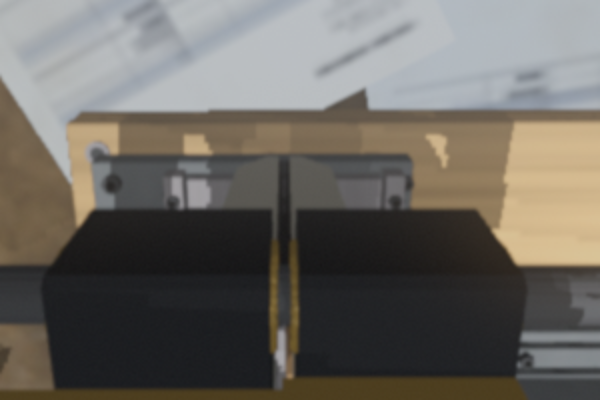

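Fingers shut, knob and bush hidden behind them; the networks put the bush still beside the nest (≈608,-17). Lower behind the knob and push gently.

```bash
python3 -m crank '{"translation":[[0,0,0.4],[0,0,0.4],[0,0,0],[-0.15,0,0],[-0.15,0,0]],"twist":[0,0,0,0,0]}'
python3 -m crank '{"translation":[[-0.15,0,0],[-0.15,0,0],[-0.15,0,0],[-0.15,0,0],[-0.1,0,0]],"twist":[0,0,0,0,0]}'
```

```text
time: 17.4
ee_pos: [525.1, -33.6, 64.5]
ee_rot: [-0.03, 1.0, 0.0, 0.001]
contact_force: [-0.4, -0.1, 0.2]
grip_width: 0.004
finger_force: 0.0
time: 18.02
ee_pos: [566.2, -31.3, 63.5]
ee_rot: [-0.03, 1.0, -0.0, 0.0]
contact_force: [-3.0, -0.1, 2.1]
grip_width: 0.005
finger_force: 1.5
```

```bash
python3 -m crank '{"translation":[[-0.08,0,0],[-0.05,0,0],[0,0,0]],"twist":[0,0,0]}'
```

```text
time: 18.4
ee_pos: [567.9, -31.3, 62.9]
ee_rot: [-0.03, 1.0, -0.001, -0.005]
contact_force: [-16.7, 0.2, 13.0]
grip_width: 0.002
finger_force: 8.9
```

Slide is home (16.7 N against the stop, x as expected). Back off, lift and go over handle and lever.

```bash
python3 -m crank '{"translation":[[0.3,0,0],[0,0,-0.7],[0,0,-0.8],[0,0,-0.8],[0,0,-0.2]],"twist":[0,0,0,0,0]}'
python3 -m crank '{"translation":[[-0.4,0.5,0],[-0.4,0.5,0],[-0.4,0.5,0],[-0.45,0.5,0],[0,0.37,0]],"twist":[0,0,0,0,0]}' -1 25
python3 -m crank '{"translation":[[0,0,0],[0,0,0]],"twist":[0,0]}'
python3 - <<'E'
from h import *
st=robot.read_state(); print(st["ee_pos"])
im=robot.snapshot("wrist"); cv2.imwrite("pics/w7.png",im)
for t,z in(("handle",160),("lever_front",160),("pad_centre",59),("guide",92),("bush",46),("knob",73.5)):
  for c in("wrist","scene","side"):
    if t=="handle" and c!="wrist": robot.snapshot(c)
    L=robot.landmark_of(c,t)
    print(t,c,[(np.round(d["centre"]).tolist(),round(d["conf"],2),np.round(onz(c,d["centre"],z,st if c=="wrist" else None),1).tolist()) for d in L[:1]])
E
```

```text
time: 19.02
ee_pos: [557.5, -31.6, 216.7]
ee_rot: [-0.029, 1.0, -0.0, 0.003]
contact_force: [0.1, -0.1, -0.6]
grip_width: 0.004
finger_force: 0.0
time: 19.65
ee_pos: [647.0, 117.8, 212.2]
ee_rot: [-0.03, 1.0, 0.0, -0.0]
contact_force: [-1.1, 0.6, -1.1]
grip_width: 0.494
finger_force: 0.0
time: 19.9
ee_pos: [645.2, 114.5, 213.2]
ee_rot: [-0.029, 1.0, -0.001, -0.0]
contact_force: [-0.5, 0.3, 0.5]
grip_width: 0.711
finger_force: 0.0
[645.16815351 114.54547499 213.18631973]
handle wrist [([354.0, 210.0], 0.78, [639.6, 140.8, 160.0])]
handle scene [([288.0, 138.0], 0.96, [640.8, 147.6, 160.0])]
handle side [([314.0, 140.0], 0.82, [647.5, 145.0, 160.0])]
lever_front wrist [([354.0, 212.0], 0.73, [640.9, 140.7, 160.0])]
lever_front scene [([299.0, 148.0], 0.52, [636.0, 88.0, 160.0])]
lever_front side [([324.0, 147.0], 0.46, [649.9, 91.9, 160.0])]
pad_centre wrist [([236.0, 187.0], 0.65, [651.3, 14.1, 59.0])]
pad_centre scene [([318.0, 192.0], 0.43, [643.2, 18.4, 59.0])]
pad_centre side [([334.0, 196.0], 0.49, [640.8, 7.7, 59.0])]
guide wrist [([190.0, 192.0], 0.94, [651.3, -24.6, 92.0])]
guide scene [([332.0, 192.0], 0.89, [647.5, -40.2, 92.0])]
guide side [([345.0, 187.0], 0.85, [659.7, -18.1, 92.0])]
bush wrist [([216.0, 180.0], 0.74, [647.2, -14.1, 46.0])]
bush scene [([328.0, 203.0], 0.43, [646.9, -21.1, 46.0])]
bush side [([339.0, 203.0], 0.42, [646.0, -12.6, 46.0])]
knob wrist [([190.0, 127.0], 0.75, [584.9, -28.5, 73.5])]
knob scene [([310.0, 203.0], 0.89, [589.7, -25.1, 73.5])]
knob side [([322.0, 204.0], 0.81, [585.5, -38.4, 73.5])]
```

View pics/w7.png

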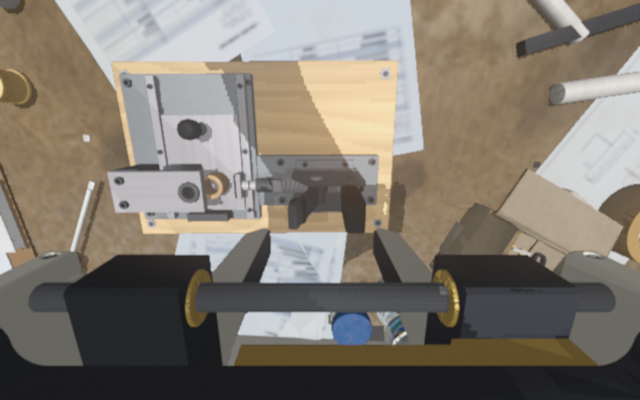

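All visible: guide hole (188,192), bush (214,185) at its edge, pad (240,185), lever (300,205), handle (354,210), and both stand between the open fingers. Descend around them.

```bash
python3 -m crank '{"translation":[[0.05,0.05,0.4],[0,0,0.4],[0,0,0.4],[0,0,0],[0,0,0]],"twist":[0,0,0,0,0]}'
cat > look.py <<'E'
from h import *
import sys
st=robot.read_state(); robot.snapshot("wrist")
print("ee",np.round(st["ee_pos"],1),"w",round(st["grip_width"]*93,1),"ff",round(st["finger_force"],1),"F",np.round(st["contact_force"],1),"t",st["time"])
ax=np.array([-.058,.998]); 
for t,z in(("guide",92),("pad_centre",59),("handle",160),("lever_front",160),("bush",46)):
    L=robot.landmark_of("wrist",t)
    print(t,[(np.round(d["centre"]).tolist(),round(d["conf"],2),"jig y %.1f"%((onz("wrist",d["centre"],z,st)[:2]-[651,-26.5])@ax)) for d in L[:1]])
E
python3 look.py
```

```text
time: 21.58
ee_pos: [643.0, 119.1, 142.3]
ee_rot: [-0.03, 1.0, 0.0, 0.0]
contact_force: [0.2, 0.2, 0.8]
grip_width: 1.001
finger_force: 0.0
ee [643.  119.1 142.3] w 93.1 ff 0.0 F [0.2 0.2 0.8] t 21.575
guide [([143.0, 216.0], 0.62, 'jig y 0.3')]
pad_centre [([207.0, 204.0], 0.82, 'jig y 39.4')]
handle [([357.0, 253.0], 0.67, 'jig y 165.9')]
lever_front [([271.0, 250.0], 0.81, 'jig y 116.3')]
bush [([184.0, 201.0], 0.88, 'jig y 11.7')]
```

```bash
python3 -m crank '{"translation":[[0,0,0],[0,0.05,0],[0,0.05,0],[0,0.05,0],[0,0.05,0]],"twist":[0,0,0,0,0]}' 0.29 25
python3 -m crank '{"translation":[[0,0,0],[0,0,0],[0,0,0]],"twist":[0,0,0]}'
python3 look.py
```

```text
time: 22.5
ee_pos: [642.5, 127.9, 142.0]
ee_rot: [-0.029, 1.0, -0.002, 0.0]
contact_force: [0.5, -8.2, 7.2]
grip_width: 0.513
finger_force: 4.3
time: 22.88
ee_pos: [642.4, 131.2, 141.9]
ee_rot: [-0.03, 1.0, 0.0, 0.001]
contact_force: [0.7, -1.4, 5.2]
grip_width: 0.365
finger_force: 9.4
ee [642.4 131.2 141.9] w 33.9 ff 9.4 F [ 0.7 -1.4  5.2] t 22.875
guide [([129.0, 217.0], 0.75, 'jig y 0.9')]
pad_centre [([184.0, 206.0], 0.64, 'jig y 29.9')]
handle [([339.0, 254.0], 0.73, 'jig y 167.6')]
lever_front [([294.0, 252.0], 0.63, 'jig y 141.8')]
bush [([173.0, 200.0], 0.85, 'jig y 13.5')]
```

```bash
python3 -m crank '{"translation":[[0,-0.05,0],[0,-0.05,0],[0,-0.05,0],[0,-0.05,0],[0,0,0]],"twist":[0,0,0,0,0]}' -0.5 25
python3 look.py
python3 -m crank '{"translation":[[0,0,0],[0,0.05,0],[0,0.05,0],[0,0.05,0],[0,0.05,0]],"twist":[0,0,0,0,0]}' 0.29 25
python3 -m crank '{"translation":[[0,0,0],[0,0,0],[0,0,0]],"twist":[0,0,0]}'
python3 look.py
```

```text
time: 23.8
ee_pos: [642.4, 118.9, 141.4]
ee_rot: [-0.03, 1.0, 0.0, -0.0]
contact_force: [-0.7, -0.0, -0.1]
grip_width: 0.745
finger_force: 0.0
ee [642.4 118.9 141.4] w 69.3 ff 0.0 F [-0.7 -0.  -0.1] t 23.8
guide [([145.0, 214.0], 0.64, 'jig y 2.4')]
pad_centre [([198.0, 206.0], 0.62, 'jig y 31.3')]
handle [([358.0, 254.0], 0.55, 'jig y 166.4')]
lever_front [([269.0, 250.0], 0.56, 'jig y 115.1')]
bush [([182.0, 200.0], 0.8, 'jig y 9.9')]
time: 24.72
ee_pos: [642.0, 131.0, 141.5]
ee_rot: [-0.03, 1.0, -0.0, 0.0]
contact_force: [1.3, -4.7, 0.2]
grip_width: 0.366
finger_force: 9.0
time: 25.1
ee_pos: [642.0, 131.0, 141.5]
ee_rot: [-0.03, 1.0, 0.0, 0.0]
contact_force: [1.6, 2.2, -1.4]
grip_width: 0.363
finger_force: 12.3
ee [642.  131.  141.5] w 33.7 ff 12.3 F [ 1.6  2.2 -1.4] t 25.1
guide [([128.0, 218.0], 0.78, 'jig y 0.6')]
pad_centre [([174.0, 205.0], 0.85, 'jig y 20.8')]
handle [([337.0, 254.0], 0.76, 'jig y 166.4')]
lever_front [([296.0, 253.0], 0.79, 'jig y 142.4')]
bush [([164.0, 198.0], 0.73, 'jig y 4.8')]
```

```bash
python3 -m crank '{"translation":[[0,-0.05,0],[0,-0.05,0],[0,-0.05,0],[0,-0.05,0],[0,0,0]],"twist":[0,0,0,0,0]}' -0.5 25
python3 look.py
python3 -m crank '{"translation":[[0,0.04,0],[0,0.04,0],[0,0.04,0],[0,0,0],[0,0,0]],"twist":[0,0,0,0,0]}' 0.1 25
python3 look.py
python3 -m crank '{"translation":[[0,0.04,0],[0,0.04,0],[0,0,0],[0,0,0]],"twist":[0,0,0,0]}' 0.29 25
python3 look.py
```

```text
time: 26.02
ee_pos: [642.5, 118.5, 141.6]
ee_rot: [-0.029, 1.0, -0.0, -0.0]
contact_force: [-0.5, 0.5, 0.3]
grip_width: 0.747
finger_force: 0.0
ee [642.5 118.5 141.6] w 69.5 ff 0.0 F [-0.5  0.5  0.3] t 26.025
guide [([142.0, 218.0], 0.62, 'jig y -1.5')]
pad_centre [([187.0, 206.0], 0.66, 'jig y 20.5')]
handle [([358.0, 254.0], 0.89, 'jig y 165.8')]
lever_front [([269.0, 249.0], 0.75, 'jig y 114.9')]
bush [([180.0, 201.0], 0.91, 'jig y 8.0')]
time: 26.95
ee_pos: [642.5, 126.8, 141.8]
ee_rot: [-0.03, 1.0, 0.0, 0.0]
contact_force: [1.2, 0.1, 2.2]
grip_width: 0.449
finger_force: 8.6
ee [642.5 126.8 141.8] w 41.8 ff 8.6 F [1.2 0.1 2.2] t 26.95
guide [([133.0, 218.0], 0.83, 'jig y 0.0')]
pad_centre [([172.0, 206.0], 0.73, 'jig y 14.8')]
handle [([346.0, 253.0], 0.77, 'jig y 167.0')]
lever_front [([280.0, 252.0], 0.97, 'jig y 129.5')]
bush [([160.0, 198.0], 0.62, 'jig y -2.8')]
time: 27.75
ee_pos: [642.1, 131.0, 141.7]
ee_rot: [-0.03, 1.0, 0.0, 0.0]
contact_force: [2.3, 1.2, 5.2]
grip_width: 0.36
finger_force: 13.8
ee [642.1 131.  141.7] w 33.5 ff 13.8 F [2.3 1.2 5.2] t 27.75
guide [([130.0, 212.0], 0.89, 'jig y 2.5')]
pad_centre [([165.0, 209.0], 0.87, 'jig y 11.8')]
handle [([336.0, 254.0], 0.64, 'jig y 166.0')]
lever_front [([294.0, 249.0], 0.58, 'jig y 141.5')]
bush [([158.0, 199.0], 0.62, 'jig y -0.8')]
```

```bash
cat > nose.py <<'E'
from h import *
st=robot.read_state()
print("ee",np.round(st["ee_pos"],1),"w",round(st["grip_width"]*93,1),"ff",round(st["finger_force"],1),"F",np.round(st["contact_force"],1),"t",st["time"])
ax=np.array([-.058,.998]); v={}
for c in("wrist","scene","side"):
  for k in range(2):
    robot.snapshot(c)
    for t in("rod","pad"):
      L=robot.landmark_of(c,t)
      if L and L[0]["conf"]>.4: v.setdefault((c,t),[]).append(round(float((onz(c,L[0]["centre"],25,st if c=="wrist" else None)[:2]-[651,-26.5])@ax),1))
print(v)
E
python3 nose.py
python3 -m crank '{"translation":[[0,-0.05,0],[0,-0.05,0],[0,-0.05,0],[0,-0.05,0],[0,0,0]],"twist":[0,0,0,0,0]}' -0.5 25
python3 nose.py
```

```text
ee [642.1 131.  141.7] w 33.7 ff 13.8 F [1.8 2.2 5. ] t 28.05
{('side', 'rod'): [272.1, -247.4]}
time: 29.58
ee_pos: [642.3, 118.5, 141.3]
ee_rot: [-0.029, 1.0, -0.0, -0.0]
contact_force: [0.5, 0.4, -1.1]
grip_width: 0.747
finger_force: 0.0
ee [642.3 118.5 141.3] w 69.5 ff 0.0 F [ 0.5  0.4 -1.1] t 29.575
{('side', 'pad'): [95.0]}
```

```bash
cat > st.py <<'E'
from h import *
import sys
f=[];w=[]
for k in range(3):
    s=robot.read_state(); f.append(s["finger_force"]); w.append(s["grip_width"]*93); im=robot.snapshot("wrist")
cv2.imwrite("pics/%s.png"%sys.argv[1],im); print(sys.argv[1],"w",np.round(w,2),"ff",np.round(f,2),"y",round(s["ee_pos"][1],1),"F",np.round(s["contact_force"],1))
E
python3 -m crank '{"translation":[[0,0.05,0],[0,0,0],[0,0,0]],"twist":[0,0,0]}' -0.18 25 >/dev/null; python3 st.py s1
python3 -m crank '{"translation":[[0,0.015,0],[0,0,0],[0,0,0]],"twist":[0,0,0]}' -0.12 25 >/dev/null; python3 st.py s2
python3 -m crank '{"translation":[[0,0.015,0],[0,0,0],[0,0,0]],"twist":[0,0,0]}' -0.075 25 >/dev/null; python3 st.py s3
python3 -m crank '{"translation":[[0,0.015,0],[0,0,0],[0,0,0]],"twist":[0,0,0]}' -0.03 25 >/dev/null; python3 st.py s4
```

```text
s1 w [55.02 55.11 54.88] ff [7.16 7.44 7.63] y 120.3 F [ 0.3 -4.9  5. ]
s2 w [52.35 52.44 52.56] ff [10. 10. 10.] y 121.6 F [-0.1 -5.4  4.1]
s3 w [50.55 50.39 50.2 ] ff [10.31 10.32 10.32] y 122.7 F [-0.9 -5.7  5.8]
s4 w [48.54 48.19 48.03] ff [11.32 11.32 11.32] y 123.7 F [-0.4 -5.3  5.8]
```

```bash
python3 -m crank '{"translation":[[0,0.015,0],[0,0,0],[0,0,0]],"twist":[0,0,0]}' 0.005 25 >/dev/null; python3 st.py s5
python3 -m crank '{"translation":[[0,0.015,0],[0,0,0],[0,0,0]],"twist":[0,0,0]}' 0.04 25 >/dev/null; python3 st.py s6
python3 - <<'E'
from h import *
a=[]
for n,x in(("s1",160),("s4",160),("s6",155)):
    im=cv2.imread(f"pics/{n}.png")[188:226,x:x+80]; a.append(cv2.resize(im,(400,190),interpolation=cv2.INTER_CUBIC))
im=robot.snapshot("side")[180:218,310:390]; a.append(cv2.resize(im,(400,190),interpolation=cv2.INTER_CUBIC))
im=robot.snapshot("scene")[172:210,280:360]; a.append(cv2.resize(im,(400,190),interpolation=cv2.INTER_CUBIC))
a.append(np.zeros_like(a[0]))
cv2.imwrite("pics/cmp.png",np.vstack([np.hstack(a[:2]),np.hstack(a[2:4]),np.hstack(a[4:])]))
E
```

```text
s5 w [46.9  46.93 47.01] ff [10.89 10.89 10.89] y 124.5 F [-0.3 -5.5  5.4]
s6 w [45.33 45.25 44.68] ff [11.56 11.55 11.56] y 125.3 F [-0.2 -5.9  4.8]
```

View pics/cmp.png

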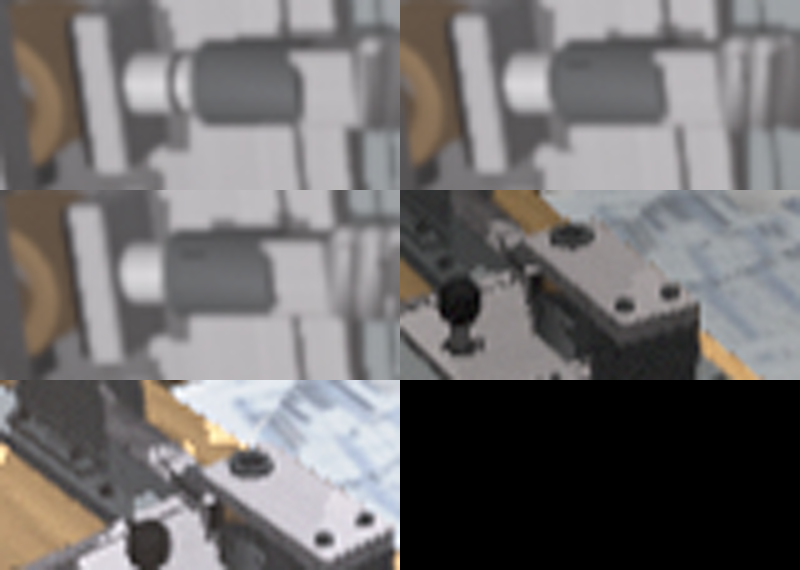

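The comparison shows the bush against the V under the plate and the pad on it. In s1 the ring mark is about 3–4 mm clear of the sleeve mouth (175 against 192). In s4 and s6 it has just reached or entered the mouth, so s6 is about 8 mm, which agrees with the trigger travel. Hand in while holding.

```bash
python3 st.py s7; python3 -c "
from plant import robot
print(robot.sign_off())"
```

```text
s7 w [45.05 45.29 45.45] ff [11.55 11.55 11.56] y 125.4 F [ 0.4 -6.2  4.9]
the job is handed in; nothing more can be done
None
```

I handed the job in at about 35 s, with the plain bush standing in the V under the guide plate, the slide fully home and the trigger still held squeezed at about half pad compression (about 8 mm by my estimate from the ring mark and trigger travel).

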